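Snug the gearbox filler plug with a T-handle hex key

TASK

The brass filler plug on top of the gearbox is only finger-tight. Take the large blue T-handle hex key from the rack, feel it fully home in the plug's hex socket without forcing it and before you turn, then turn the plug clockwise until it is snug on its copper washer, not overtightened. Put the key back down in its own rack hole and leave everything else where it is.

Things in the scene. Friction and masses are not known exactly. Their poses are not given: they have to be found in the camera images.
- gearbox: Grey aluminium worm gearbox, fixed: base plate 160 x 120 mm, housing 120 x 90 mm in plan, its top 117 mm above the shelf top, flanges on its sides, a steel shaft stub reaching 108 mm towards its +x. Origin: centre of its underside; z up. Yaw within 0.6 rad; it may stand on the left or on the right.
- plug_mouth (a point): Centre of the mouth of the brass filler plug's hex socket, 137 mm above the shelf top, on the plug's vertical axis, 10 mm from the gearbox centre towards its -x. The plug, 33 mm across on a copper washer, sits in a round 50 mm boss. These axes are the gearbox's and do NOT turn with the plug: which way the hexagon's corners point differs every time, is not given, and must be seen or felt.
- plug_floor (a point): Centre of the socket's flat floor, 11 mm below its mouth; the key is fully home with its tip within 2 mm of it. Hexagon 17.8 mm across flats for the 17 mm key, so a seated key has about 0.1 rad of free play either way. At a wrong angle the key stops about 3 mm in, on the rim; within about 0.1 rad of a right angle (one every 60 degrees) it drops to the floor. Axes as the gearbox's.
- plug (a joint): Turn of the plug, rad, growing clockwise seen from above; starts between 0.1 and 0.4. It turns stiffly, with about 0.08 N m of friction (it stays where left), up to 0.90, where its collar is snug on the washer and it stops dead. Turning a seated key on by more than about 0.15 rad against this stop (0.15 N m) is overtightening, and rides the key out of the socket.
- rack: Low plywood key rack, fixed, 80 mm (x) by 250 mm (y); its top board is 18 mm thick, upper face 90 mm above the shelf top, open beneath. Three vertical through-holes 22 mm wide on its centre line at y = -78, 0 and +78 mm in its frame. Origin: centre of its underside. Yaw within 0.35 rad; left or right, on the side where the gearbox is not.
- key_large: The large T-handle hex key, blue handle, 0.34 kg, 115 mm tall. Origin in the middle of the shaft's end; z runs up to the handle, x along the handle. Hex shaft 75 mm long, 17 mm across flats, two opposite corners along the key's +-x. It stands upright in any one of the rack holes, its shoulder resting on the top board, the handle within 0.25 rad of the rack's x.
- key_large_grip (a point): Centre of the large key's handle, 102 mm above its tip; axes as the key's. Handle 110 mm (x) by 30 mm (y) by 26 mm high, flat-sided, over a round shoulder 28 mm across and 14 mm high. In the rack it is 117 mm above the shelf top.
- key_large_tip (a point): Centre of the end of the large key's shaft (the key's origin), bevelled over the last 3 mm to 12 mm across; axes as the key's.
- key_mid_grip (a point): Centre of the handle (95 x 26 x 24 mm, green) of the middle 13 mm T-handle key, standing in another rack hole. Leave it.
- key_small_grip (a point): Centre of the handle (85 x 24 x 22 mm, red) of the small 10 mm T-handle key, standing in the remaining rack hole. Leave it.
- scraper_mid (a point): Middle of the white hard-silicone ice scraper, lying flat, 200 mm long, blade 105 mm wide. Leave it.
- gauge_mid (a point): Middle of the yellow tyre pressure gauge, lying flat, round dial 60 mm across with a stem, 147 mm long, 25 mm high. Leave it.
- wrench_mid (a point): Middle of the chrome socket wrench (ratchet), lying flat, 212 mm long, 27 mm high. Leave it.
- jar_mid (a point): Centre of the clear acrylic screw-top jar of spare nuts, 78 mm across, 96 mm high, standing. Leave it.

How it is judged:
By the outcome, as a careful person would: the job done as asked, in the order asked, and still so for the second after the job is handed in, with the robot touching nothing.
It also fails if it takes over 72 s, if anything falls off the work surface, if the arm or the gripper's body presses on something with over 40 N, if the wrist force passes 120 N, or if a joint passes its speed limit or range.

ROBOT

A 6-joint arm with a two-finger parallel gripper is mounted at the origin on the work surface. World frame = base frame: x ahead of the robot, y to its left, z up, the work surface at z = 0. Lengths are in mm, angles in rad, forces in N, time in s.
With the tool pointing down it reaches from about 350 to 875 mm from the base axis. Payload 4.2 kg.
Tool frame: the origin (TCP) lies at the very end of the fingers, on their centre line; the grasp point (between the pads) lies arm.hold_point_z behind it (arm.hold_point_z is the distance from the TCP to the grasp point, in mm); y points along the fingers, x is the direction in which the jaws open and shut, and the axes are right-handed (so a half turn about y gives the same grasp; the last joint's range is limited). The gripper opens to 85 mm and grips with 20 to 120 N. Pads are 22 mm wide; open, the fingers measure 114 mm over their backs; the gripper's body (76 mm by 85 mm) begins 54 mm behind the grasp point. The pads swing forward as they close: fully open they stand 13 mm farther back than shut.
Start: joints at [1.552, 0.385, 0.008, 0, -1.194, -0.259], TCP at [171.368, 601.026, 231.312] pointing down, gripper open.
Joint ranges: [-3.14, 3.14], [-1.21, 2.06], [-1.07, 1.41], [-3.16, 2.05], [-2.99, -0.16], [-3.1, 3.1]. Speed limits (rad/s): [2.79, 2.79, 3.14, 3.14, 3.14, 3.14].

INTERFACE

Orientations are given as a unit quaternion [x, y, z, w].
In Python, from bench import arm gives the robot as it stands.
- The arm moves only by the shell command python3 -m creep 'ROWS'. ROWS is JSON, a list of rows, each a list of 3 entries, a list of its own where there are three numbers: the shift along the world's x, y, z in mm, then the turn, a rotation vector about the world's x, y, z in rad, then the gripper command: -1 is shut, 1 is fully open, values between are in proportion. In form: [[[dx, dy, dz], [wx, wy, wz], jaw], ...]. A call has 1 to 12 rows; each row is the pose to reach, as a shift and turn from the pose commanded when the call began; what a row does not reach only later rows make up. A row lasts 1/12 s, in which the tool goes at most 41.7 mm and 7.16 degrees, less where a joint would pass 70% of its speed; a pose out of reach is approached as far as the arm can. A call with a gripper value outside its range is refused whole. The fingers move at their own pace and stop on an object; the grip force is fixed at half the most. Time passes only in rows, so rows that repeat a pose let the fingers close. It gives the time, the measured TCP pose, the force and the opening at its end, in the units of the state.
- arm.read_state(): the state, without advancing time (a new reading comes with each control period).
- arm.get_image(name): name is "scene" or "top" or "wrist"; returns (picture, depth): 480x640x3 uint8, red, green, blue; 480x640 float32, mm along the optical axis (not along the pixel's ray), 0 where there is no reading.
- arm.camera_params(name): a dict with "camera_matrix" (3x3 intrinsics, pixels), "extrinsics" (4x4, takes a point from world to camera coordinates); the wrist camera has in their place "T_tool_cam" (4x4, takes a point from camera to tool coordinates, whose origin is the TCP and whose axes are the tool frame's). Camera axes: x right, y down, z forward; pixel columns grow to the right and rows downward; lengths in mm; the calibration is good to about 2 mm. A picture is of the moment at which its call begins: read the wrist's pose just before it. camera_params takes no time and is no camera call.
- arm.job_done(): hands the job in, once; it reports no verdict.
The state is a dict: "clock": time; "joints": joint angles; "joint_vel": joint speeds; "joint_efforts": joint torques, N m; "position": TCP position; "ee_rot": TCP orientation; "contact_force": force on the tool from outside, world axes, zero at the start; "wrist_torque": the same for the moment, N m; "gripper_width": finger opening in mm.
Only numpy, scipy, OpenCV 4.12 (cv2) and the standard library are available. Lean on these libraries where they do the work, as an engineer would, in place of code of your own. Each camera call takes 0.05 s, during which the arm holds its last target.

## Working session

There is one attempt and no reset: what is moved stays moved. The work goes in short steps, Python scripts to look and compute and a shell command to move; the robot and the scene stay as the last step left them, time stands still between calls to the robot, and variables do not carry over. Pictures are saved under pics/ and viewed, and the job is handed in when it is done.

```bash
mkdir -p pics; ls; python3 - <<'E'
from bench import arm
import cv2,numpy as np
print(arm.read_state()); print(arm.hold_point_z)
for n in ["scene","top"]:
    p,d=arm.get_image(n); cv2.imwrite(f"pics/{n}0.png",p[:,:,::-1]); np.save(f"{n}0.npy",d); np.save(f"{n}0c.npy",p)
    c=arm.camera_params(n); print(n,c)
print(arm.camera_params("wrist"))
E
```

```text
pics
{'clock': 0.0, 'joints': array([ 1.55156533e+00,  3.85570865e-01,  6.61120061e-03, -5.07425034e-04,
       -1.19399297e+00, -2.58610802e-01]), 'joint_vel': array([-0.00123653,  0.00046033,  0.00060049,  0.00064064,  0.00259428,
        0.00159365]), 'joint_efforts': array([ 1.56611291e-04, -3.92290020e+01,  1.88393390e+01,  4.18633461e+00,
       -4.62568642e-03,  5.26199585e-06]), 'position': array([171.23813658, 600.47173389, 230.20597116]), 'ee_rot': array([ 0.42649465, -0.56396317,  0.56495637, -0.42529067]), 'contact_force': array([ 0.42153027, -0.78059769,  0.33130054]), 'wrist_torque': array([ 0.03465969, -0.00708518,  0.03217208]), 'gripper_width': 85.44682087820169}
18.700000000000003
scene {'camera_matrix': array([[459.75515448,   0.        , 319.0919546 ],
       [  0.        , 459.75515448, 238.07241419],
       [  0.        ,   0.        ,   1.        ]]), 'extrinsics': array([[ 5.35753941e-01,  8.44100038e-01,  2.15137211e-02,
        -2.82634264e+02],
       [ 4.80967592e-01, -2.84132620e-01, -8.29420780e-01,
        -1.97569731e+02],
       [-6.94001362e-01,  4.5
[... 504 characters left out ...]
       [ 9.50829453e-02, -2.65909979e-02, -9.95114140e-01,
         1.20643348e+03],
       [ 0.00000000e+00,  0.00000000e+00,  0.00000000e+00,
         1.00000000e+00]])}
{'camera_matrix': array([[396.21333432,   0.        , 316.76163271],
       [  0.        , 396.21333432, 234.77397453],
       [  0.        ,   0.        ,   1.        ]]), 'T_tool_cam': array([[ 9.99999948e-01,  1.95556200e-04, -2.55032534e-04,
        -1.27489281e-01],
       [ 3.00063527e-04, -2.83951482e-01,  9.58838603e-01,
        -1.43566337e+02],
       [ 1.15089967e-04, -9.58838630e-01, -2.83951526e-01,
         7.24814488e+01],
       [ 0.00000000e+00,  0.00000000e+00,  0.00000000e+00,
         1.00000000e+00]])}
```

View pics/scene0.png

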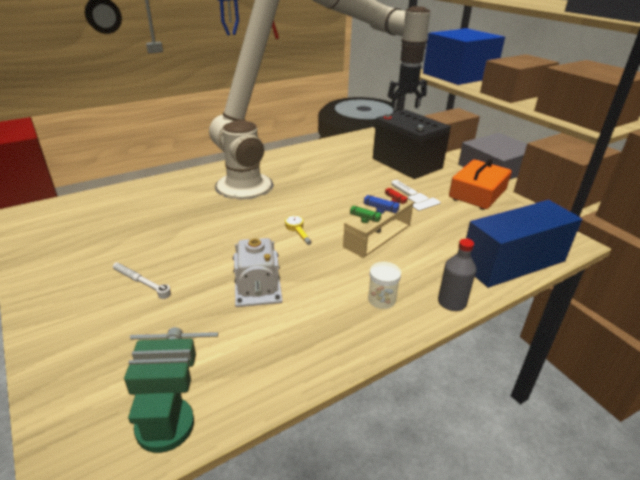

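View pics/top0.png

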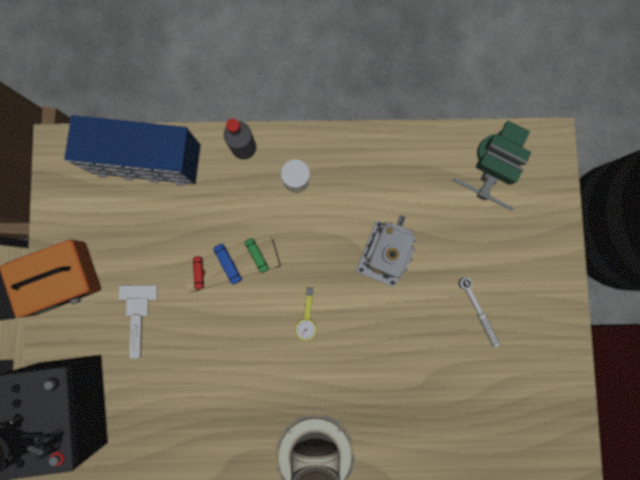

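```bash
cat > h.py <<'E'
import numpy as np,cv2
from bench import arm
from scipy.spatial.transform import Rotation as R
def cam(name,st=None):
    c=arm.camera_params(name);K=c["camera_matrix"]
    if name=="wrist":
        T=np.eye(4);T[:3,:3]=R.from_quat(st["ee_rot"]).as_matrix();T[:3,3]=st["position"]
        return K,T@c["T_tool_cam"]
    return K,np.linalg.inv(c["extrinsics"])
def plane(uv,z,K,T):
    uv=np.atleast_2d(np.asarray(uv,float))
    r=np.c_[(uv-[K[0,2],K[1,2]])/[K[0,0],K[1,1]],np.ones(len(uv))]@T[:3,:3].T
    o=T[:3,3]; return o+r*((z-o[2])/r[:,2])[:,None]
def dep(uv,d,K,T):
    uv=np.atleast_2d(np.asarray(uv,int)); z=d[uv[:,1],uv[:,0]]
    p=np.c_[(uv-[K[0,2],K[1,2]])/[K[0,0],K[1,1]],np.ones(len(uv))]*z[:,None]
    return p@T[:3,:3].T+T[:3,3]
E
python3 - <<'E'
from h import *
K,T=cam("top"); p=np.load("top0c.npy"); d=np.load("top0.npy")
hsv=cv2.cvtColor(p,cv2.COLOR_RGB2HSV)
print("table",dep([[350,400],[450,380],[230,330]],d,K,T))
def blob(m,lab,z,roi):
    mm=np.zeros_like(m);x0,y0,x1,y1=roi;mm[y0:y1,x0:x1]=m[y0:y1,x0:x1]
    cs,_=cv2.findContours(mm,cv2.RETR_EXTERNAL,cv2.CHAIN_APPROX_NONE)
    c=max(cs,key=cv2.contourArea);r=cv2.minAreaRect(c)
    b=plane(cv2.boxPoints(r),z,K,T)
    M=cv2.moments(c);ce=[M['m10']/M['m00'],M['m01']/M['m00']]
    e=[b[1]-b[0],b[2]-b[1]]; L=[np.linalg.norm(v) for v in e];v=e[int(np.argmax(L))]
    print(lab,r[0],ce,plane(ce,z,K,T),"L",L,"ang",np.arctan2(v[1],v[0])%np.pi, "dep",dep([ce],d,K,T))
roi=(170,220,285,300)
blob(cv2.inRange(hsv,(105,100,40),(130,255,255)),"blue",130,roi)
blob(cv2.inRange(hsv,(50,100,40),(90,255,255)),"green",128,roi)
blob(cv2.inRange(hsv,(0,150,60),(6,255,255))|cv2.inRange(hsv,(174,150,60),(180,255,255)),"red",127,roi)
cr=p[200:300,345:425]; cv2.imwrite("pics/gb.png",cv2.resize(cr[:,:,::-1],None,fx=7,fy=6,interpolation=cv2.INTER_CUBIC)[:600])
E
```

```text
table [[ 143.92073936 -102.36199027   -1.77348598]
 [ 190.4357186  -385.90445847   -1.24276068]
 [ 344.71309916  230.26800136   -2.40460399]]
blue (226.9540557861328, 263.5243225097656) [226.96449178872612, 263.59964491788725] [[526.05093957 213.47939201 130.        ]] L [np.float64(26.46136291418837), np.float64(103.93273375745308)] ang 0.47766523106204506 dep [[527.67089708 216.08173215 129.1859165 ]]
green (256.2130432128906, 254.932861328125) [256.25333333333333, 255.11333333333334] [[546.27903818 138.97394515 128.        ]] L [np.float64(20.1537676595627), np.float64(88.05895249967847)] ang 0.488741327854584 dep [[546.47001949 139.38895825 129.89215697]]
red (198.5, 272.5) [197.99168556311412, 272.4066515495087] [[505.32111008 287.66726082 127.        ]] L [np.float64(22.89993873315805), np.float64(78.94707475022315)] ang 0.002787200261407108 dep [[506.50235169 291.10825789 123.38095762]]
```

View pics/gb.png

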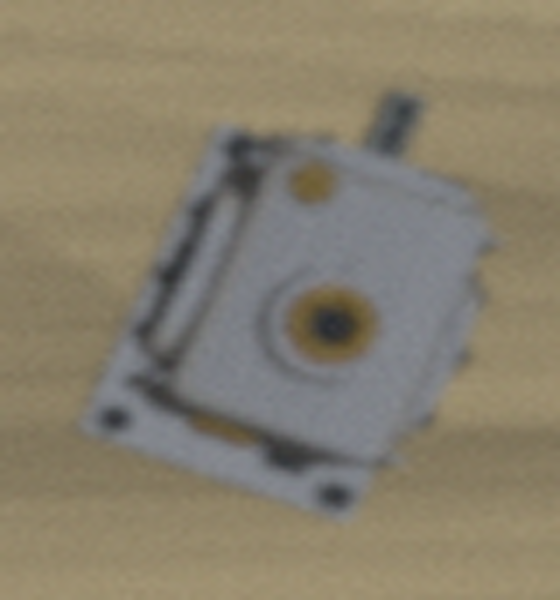

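```bash
python3 - <<'E'
from h import *
s=arm.read_state();print(R.from_quat(s["ee_rot"]).as_matrix().round(3))
K,T=cam("wrist",s);print("cam",T.round(2))
K,T=cam("top"); q=plane([392.6,254.2],137,K,T);print("plug",q)
a=plane([[345+400/7,200+100/6]],65,K,T);print("shaft end ~",a)
for v in [[115,418],[335,495],[235,143]]: print(plane([[345+v[0]/7,200+v[1]/6]],8,K,T))
E
```

```text
[[-0.274 -0.     0.962]
 [-0.962 -0.002 -0.274]
 [ 0.002 -1.     0.   ]]
cam [[-2.7000e-01 -9.2000e-01 -2.7000e-01  2.4104e+02]
 [-9.6000e-01  2.6000e-01  8.0000e-02  5.8104e+02]
 [ 0.0000e+00  2.8000e-01 -9.6000e-01  3.7390e+02]
 [ 0.0000e+00  0.0000e+00  0.0000e+00  1.0000e+00]]
plug [[ 540.63334096 -210.99770816  137.        ]]
shaft end ~ [[ 647.59293111 -255.06186762   65.        ]]
[[ 505.61672858 -144.63509246    8.        ]]
[[ 467.20963364 -233.12335648    8.        ]]
[[ 636.16493298 -198.28272563    8.        ]]
```

```bash
python3 -m creep '[[[180,-400,0],[0,0,0],0.35],[[180,-400,0],[0,0,0],0.35],[[180,-400,0],[0,0,0],0.35],[[180,-400,0],[0,0,0],0.35],[[180,-400,0],[0,0,0],0.35],[[180,-400,0],[0,0,0],0.35],[[180,-400,0],[0,0,0],0.35],[[180,-400,0],[0,0,0],0.35],[[180,-400,0],[0,0,0],0.35],[[180,-400,0],[0,0,0],0.35],[[180,-400,0],[0,0,0],0.35],[[180,-400,0],[0,0,0],0.35]]'; python3 -m creep '[[[189,-411,-30],[0,0,0],0.35],[[189,-411,-30],[0,0,0],0.35],[[189,-411,-30],[0,0,0],0.35],[[189,-411,-30],[0,0,0],0.35],[[189,-411,-30],[0,0,0],0.35],[[189,-411,-30],[0,0,0],0.35],[[189,-411,-30],[0,0,0],0.35],[[189,-411,-30],[0,0,0],0.35],[[189,-411,-30],[0,0,0],0.35],[[189,-411,-30],[0,0,0],0.35],[[189,-411,-30],[0,0,0],0.35],[[189,-411,-30],[0,0,0],0.35]]'; cat > snap.py <<'E'
import sys
from h import *
s=arm.read_state(); p,d=arm.get_image("wrist"); n=sys.argv[1]
cv2.imwrite(f"pics/{n}.png",p[:,:,::-1]); np.savez(n,p=p,d=d,pos=s["position"],rot=s["ee_rot"])
print(s["clock"],s["position"],s["joints"].round(3),s["gripper_width"])
E
python3 snap.py w1
```

```text
clock: 1.1
position: [351.6, 197.5, 231.0]
ee_rot: [0.425, -0.565, 0.566, -0.424]
contact_force: [-0.7, 0.2, 0.7]
gripper_width: 57.8
clock: 2.1
position: [542.2, -214.5, 199.2]
ee_rot: [-0.425, 0.566, -0.565, 0.424]
contact_force: [0.9, 0.1, -0.2]
gripper_width: 57.5
2.1 [ 542.21901759 -214.47075712  199.155947  ] [-9.800e-02  3.390e-01 -1.460e-01  1.000e-03 -1.087e+00  1.386e+00] 57.504037347214386
```

View pics/w1.png

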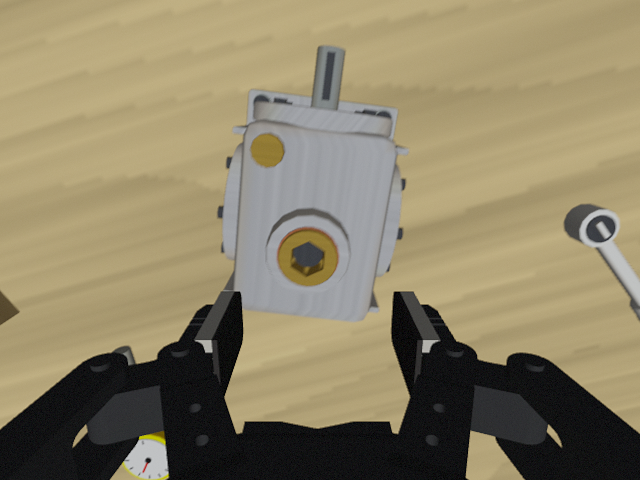

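The gearbox fills the middle of the picture. The brass plug is at about (308,257) with its dark hex socket visible, and the jaws are below it. I'll zoom in on the hexagon.

```bash
python3 - <<'E'
from h import *
z=np.load("w1.npz");p=z["p"]
cr=p[222:292,268:348]; cv2.imwrite("pics/w1z.png",cv2.resize(cr[:,:,::-1],None,fx=8,fy=8,interpolation=cv2.INTER_CUBIC))
st=dict(position=z["pos"],ee_rot=z["rot"]);K,T=cam("wrist",st)
hsv=cv2.cvtColor(p,cv2.COLOR_RGB2HSV)
m=cv2.inRange(hsv,(15,140,60),(32,255,255));m[:220]=0;m[300:]=0;m[:,:260]=0;m[:,360:]=0
cs,_=cv2.findContours(m,cv2.RETR_EXTERNAL,cv2.CHAIN_APPROX_NONE);c=max(cs,key=cv2.contourArea)
e=cv2.fitEllipse(c);print(e,plane(e[0],137,K,T))
w=plane(c[:,0],137,K,T)[:,:2];print(cv2.minEnclosingCircle(w.astype(np.float32)), dep([[308,240],[330,257],[290,200]],z["d"],K,T))
E
```

```text
((307.6027526855469, 256.9238586425781), (54.734046936035156, 58.656982421875), 97.64940643310547) [[ 542.45668841 -209.18590553  137.        ]]
((542.0455322265625, -209.00331115722656), 16.40365982055664) [[ 551.84544481 -212.2121277   137.31919972]
 [ 539.73729126 -221.15683458  139.15947583]
 [ 572.21076046 -207.03283709  117.932416  ]]
```

View pics/w1z.png

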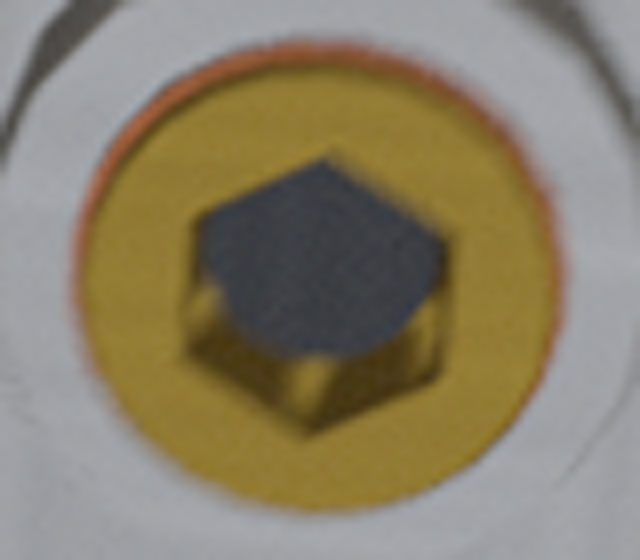

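The hexagon's rim corners in the zoom are at about (328,155), (450,237), (438,380), (307,437), (184,352) and (193,217).

```bash
python3 - <<'E'
from h import *
z=np.load("w1.npz");K,T=cam("wrist",dict(position=z["pos"],ee_rot=z["rot"]))
c=np.array([[328,155],[450,237],[438,380],[307,437],[184,352],[193,217]],float)
w=plane(c/8+[268-.44,222-.44],137,K,T)[:,:2];m=w.mean(0);print("ctr",m,"R",np.linalg.norm(w-m,axis=1).round(2))
a=np.arctan2(*(w-m).T[::-1]);print(a.round(3),(a%(np.pi/3)).round(3))
print("mean",np.angle(np.exp(6j*a).mean())/6%(np.pi/3))
E
```

```text
ctr [ 541.51942629 -208.64493165] R [10.31 10.16 10.37 10.4  10.06 10.25]
[-0.364 -1.407 -2.483  2.787  1.7    0.682] [0.683 0.687 0.658 0.692 0.652 0.682]
mean 0.6759194346719339
```

```bash
python3 -m creep '[[[-15,423,0],[0,0,0.756],0.35],[[-15,423,0],[0,0,0.756],0.35],[[-15,423,0],[0,0,0.756],0.35],[[-15,423,0],[0,0,0.756],0.35],[[-15,423,0],[0,0,0.756],0.35],[[-15,423,0],[0,0,0.756],0.35],[[-15,423,0],[0,0,0.756],0.35],[[-15,423,0],[0,0,0.756],0.35],[[-15,423,0],[0,0,0.756],0.35],[[-15,423,0],[0,0,0.756],0.35],[[-15,423,0],[0,0,0.756],0.35],[[-15,423,0],[0,0,0.756],0.35]]';python3 -m creep '[[[0,0,0],[0,0,0],0.35],[[0,0,0],[0,0,0],0.35]]';python3 snap.py w2
```

```text
clock: 3.15
position: [524.1, 216.5, 201.0]
ee_rot: [0.605, -0.366, 0.366, -0.605]
contact_force: [-0.7, -0.5, 0.6]
gripper_width: 57.7
clock: 3.32
position: [524.7, 212.3, 201.2]
ee_rot: [0.604, -0.368, 0.367, -0.604]
contact_force: [0.6, -0.1, -0.2]
gripper_width: 57.8
3.3167 [524.71979943 212.33560249 201.22911409] [ 0.671  0.309 -0.184 -0.    -1.078  1.378] 57.82355889128111
```

View pics/w2.png

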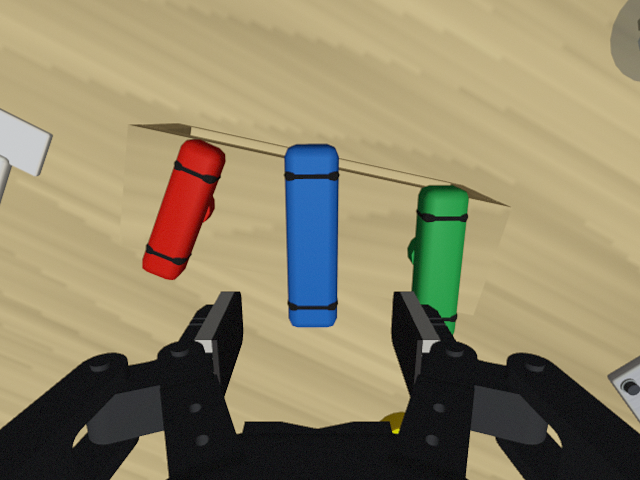

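The blue key is centred at about (312,236), running vertically, with red to its left and green to its right. The jaws straddle it.

```bash
cat > blue.py <<'E'
import sys
from h import *
def box(n,lo,hi,zt):
    z=np.load(n);K,T=cam("wrist",dict(position=z["pos"],ee_rot=z["rot"]))
    hsv=cv2.cvtColor(z["p"],cv2.COLOR_RGB2HSV);m=cv2.inRange(hsv,lo,hi)
    m=cv2.morphologyEx(m,cv2.MORPH_CLOSE,np.ones((15,15)))
    c=max(cv2.findContours(m,cv2.RETR_EXTERNAL,cv2.CHAIN_APPROX_NONE)[0],key=cv2.contourArea)
    w=plane(c[:,0],zt,K,T)[:,:2].astype(np.float32);r=cv2.minAreaRect(w);b=cv2.boxPoints(r)
    e=max([b[1]-b[0],b[2]-b[1]],key=np.linalg.norm)
    a=np.arctan2(e[1],e[0]);a=(a+np.pi/2)%np.pi-np.pi/2
    return r[0],r[1],a
if __name__=="__main__":
    print("blue",box("w2.npz",(100,120,50),(130,255,255),130))
    print("red",box("w2.npz",(172,120,50),(180,255,255),127),box("w2.npz",(0,170,50),(5,255,255),127))
    print("green",box("w2.npz",(50,100,40),(85,255,255),128))
E
python3 blue.py
```

```text
blue ((527.7803955078125, 216.8863525390625), (107.48963928222656, 28.889284133911133), np.float32(0.48610198))
red ((530.3345947265625, 282.81842041015625), (39.893741607666016, 10.716373443603516), np.float32(0.18320394)) ((508.5287170410156, 287.9175720214844), (84.16903686523438, 27.47936248779297), np.float32(0.05927944))
green ((547.8934326171875, 147.22714233398438), (92.40247344970703, 31.5828800201416), np.float32(0.4835626))
```

```bash
python3 -m creep '[[[2,3,-20],[0,0,0.008],0.35],[[2,3,-40],[0,0,0.008],0.35],[[2,3,-60],[0,0,0.008],0.35],[[2,3,-75],[0,0,0.008],0.35],[[2,3,-88],[0,0,0.008],0.35],[[2,3,-96],[0,0,0.008],0.35],[[2,3,-100],[0,0,0.008],0.35],[[2,3,-100],[0,0,0.008],0.35]]'; python3 snap.py w3
```

```text
clock: 4.03
position: [527.2, 215.0, 100.8]
ee_rot: [0.606, -0.366, 0.365, -0.605]
contact_force: [-0.1, -0.4, -0.1]
gripper_width: 57.5
4.0333 [527.22851176 215.0059711  100.79590934] [ 0.672  0.419 -0.301 -0.    -0.852  1.384] 57.46625783776164
```

View pics/w3.png

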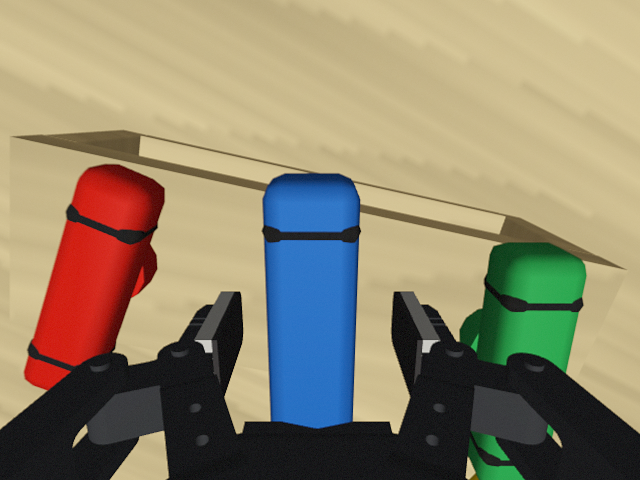

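The blue handle lies between the jaws, at columns 263–360 (centre about 311). The jaw midpoint is at 317, so I'll shift about 1.3 mm towards the red key and close.

```bash
python3 -m creep '[[[-0.6,1.2,0],[0,0,0],0.35],[[-0.6,1.2,0],[0,0,0],0.2],[[-0.6,1.2,0],[0,0,0],0],[[-0.6,1.2,0],[0,0,0],-0.2],[[-0.6,1.2,0],[0,0,0],-1],[[-0.6,1.2,0],[0,0,0],-1],[[-0.6,1.2,0],[0,0,0],-1],[[-0.6,1.2,0],[0,0,0],-1],[[-0.6,1.2,0],[0,0,0],-1],[[-0.6,1.2,0],[0,0,0],-1]]'; python3 -c "
from bench import arm;s=arm.read_state();print(s)"; python3 snap.py w4
```

```text
clock: 4.92
position: [527.1, 217.4, 102.0]
ee_rot: [-0.605, 0.365, -0.365, 0.606]
contact_force: [-0.2, -0.8, 5.4]
gripper_width: 29.2
{'clock': 4.9167, 'joints': array([ 6.75433175e-01,  4.17635761e-01, -2.99710753e-01,  3.86164056e-04,
       -8.52396051e-01,  1.38161066e+00]), 'joint_vel': array([ 0.00137552,  0.00019118,  0.00029248, -0.00080275, -0.00197745,
        0.00027593]), 'joint_efforts': array([-4.23124060e-02, -3.43539727e+01,  1.41297591e+01,  2.97239363e+00,
        2.99410131e-01, -9.96074377e-03]), 'position': array([527.12020366, 217.42673867, 102.00774214]), 'ee_rot': array([-0.60539543,  0.36462521, -0.36507586,  0.60602347]), 'contact_force': array([-0.24382978, -0.75481159,  5.43891986]), 'wrist_torque': array([-0.03022484,  0.36921068, -0.00539382]), 'gripper_width': 29.186816075681737}
4.9167 [527.12020366 217.42673867 102.00774214] [ 0.675  0.418 -0.3    0.    -0.852  1.382] 29.186816075681737
```

View pics/w4.png

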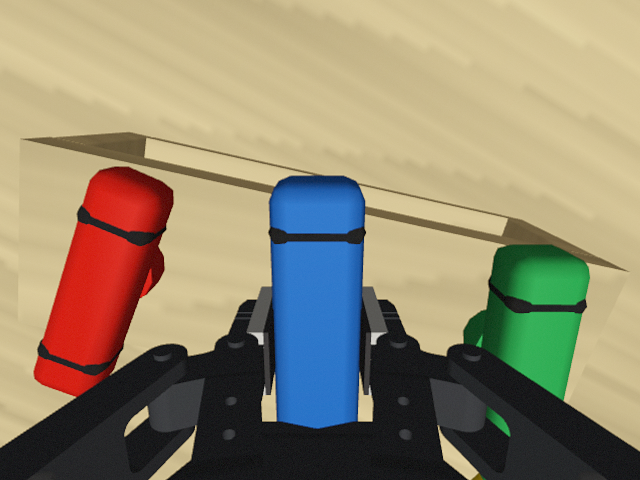

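Grip confirmed: opening is 29.2 mm and the handle is between the pads. Lifting straight up.

```bash
python3 -m creep '[[[0,0,5],[0,0,0],-1],[[0,0,12],[0,0,0],-1],[[0,0,25],[0,0,0],-1],[[0,0,40],[0,0,0],-1],[[0,0,60],[0,0,0],-1],[[0,0,80],[0,0,0],-1],[[0,0,105],[0,0,0],-1],[[0,0,130],[0,0,0],-1],[[0,0,150],[0,0,0],-1],[[0,0,150],[0,0,0],-1],[[0,0,150],[0,0,0],-1]]'; python3 -c "
from bench import arm;s=arm.read_state();print(s['position'],s['contact_force'],s['wrist_torque'])"; python3 snap.py w5
```

```text
clock: 5.88
position: [526.3, 217.3, 251.2]
ee_rot: [-0.605, 0.365, -0.365, 0.606]
contact_force: [0.0, -0.3, -5.2]
gripper_width: 29.1
[526.32075348 217.31248611 251.17096227] [ 0.00697971 -0.31042647 -5.21627338] [-0.03929116  0.04459183 -0.01480528]
5.8833 [526.32075348 217.31248611 251.17096227] [ 6.750e-01  2.770e-01 -1.000e-01 -1.000e-03 -1.194e+00  1.382e+00] 29.058463516680344
```

View pics/w5.png

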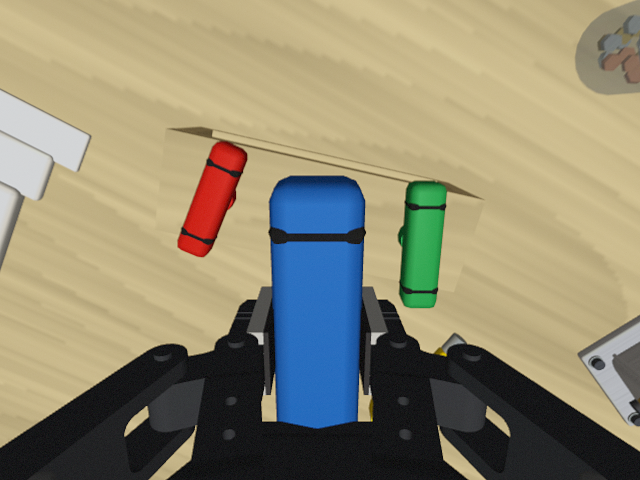

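```bash
python3 - <<'E'
from h import *
z=np.load("w5.npz");K,T=cam("wrist",dict(position=z["pos"],ee_rot=z["rot"]))
st=z["pos"];psi=None
Rm=R.from_quat(z["rot"]).as_matrix();print("tool z az",np.arctan2(Rm[1,2],Rm[0,2]),"tool y",Rm[:,1])
hsv=cv2.cvtColor(z["p"],cv2.COLOR_RGB2HSV);m=cv2.inRange(hsv,(100,120,50),(130,255,255))
ys=np.where(m[:,317]>0)[0];print("far row",ys.min())
for h in (28.7,22,15.7):
    q=plane([[317,ys.min()]],st[2]+h,K,T)[0]-st;print(h,(Rm.T@q).round(1))
for r in (215,260,290,330,400):
    xs=np.where(m[r]>0)[0]
    q=(plane([[xs.min(),r],[xs.max(),r]],st[2]+20,K,T)-st)@Rm
    print(r,xs.min(),xs.max(),q[:,[0,2]].round(2).tolist())
E
```

```text
tool z az 0.4856997503118653 tool y [-2.77722151e-04  1.27361890e-03 -9.99999150e-01]
far row 176
28.7 [  0.1 -28.7  56.3]
22 [  0.1 -22.   55.3]
15.7 [  0.1 -15.7  54.4]
215 270 364 [[-14.93, 42.53], [15.2, 42.54]]
260 272 362 [[-14.78, 27.2], [15.06, 27.22]]
290 272 361 [[-15.12, 16.38], [15.07, 16.4]]
330 274 359 [[-14.91, 1.14], [14.85, 1.17]]
400 277 357 [[-14.68, -28.01], [15.0, -27.97]]
```

```bash
python3 -m creep '[[[1,-30,0],[0,0,0],-1],[[14.7,-424.9,0],[0,0,0.19],-1],[[14.7,-424.9,0],[0,0,0.19],-1],[[14.7,-424.9,0],[0,0,0.19],-1],[[14.7,-424.9,0],[0,0,0.19],-1],[[14.7,-424.9,0],[0,0,0.19],-1],[[14.7,-424.9,0],[0,0,0.19],-1],[[14.7,-424.9,0],[0,0,0.19],-1],[[14.7,-424.9,0],[0,0,0.19],-1],[[14.7,-424.9,0],[0,0,0.19],-1],[[14.7,-424.9,0],[0,0,0.19],-1],[[14.7,-424.9,0],[0,0,0.19],-1]]';python3 -m creep '[[[0,0,0],[0,0,0],-1],[[0,0,-10],[0,0,0],-1],[[0,0,-20],[0,0,0],-1],[[0,0,-20],[0,0,0],-1],[[0,0,-20],[0,0,0],-1]]'; python3 - <<'E'
from h import *
s=arm.read_state();print(s['clock'],s['position'],s['contact_force'],s['wrist_torque'],s['joints'])
print(R.from_quat(s['ee_rot']).as_matrix().round(4))
p,d=arm.get_image("scene");c=p[200:320,200:320];cv2.imwrite("pics/s6.png",cv2.resize(c[:,:,::-1],None,fx=5,fy=5,interpolation=cv2.INTER_CUBIC))
E
python3 snap.py w6
```

```text
clock: 6.93
position: [539.8, -211.6, 247.8]
ee_rot: [0.637, -0.31, 0.306, -0.636]
contact_force: [0.2, 1.1, -4.6]
gripper_width: 28.8
clock: 7.35
position: [540.7, -206.5, 229.7]
ee_rot: [0.638, -0.307, 0.304, -0.637]
contact_force: [-0.1, -0.4, -3.1]
gripper_width: 28.9
7.35 [ 540.7292768  -206.49214978  229.65488751] [-0.14161525 -0.38975786 -3.08993043] [ 0.00552467 -0.02645473 -0.05173631] [-8.52305983e-02  3.09309637e-01 -1.08869299e-01 -3.24059120e-04
 -1.15612439e+00  2.33395380e+00]
[[ 6.271e-01 -3.500e-03  7.790e-01]
 [-7.790e-01  6.000e-04  6.271e-01]
 [-2.600e-03 -1.000e+00 -2.300e-03]]
7.4 [ 541.37502569 -206.78874646  230.69927467] [-0.085  0.309 -0.107  0.    -1.156  2.334] 29.401123924048107
```

View pics/s6.png

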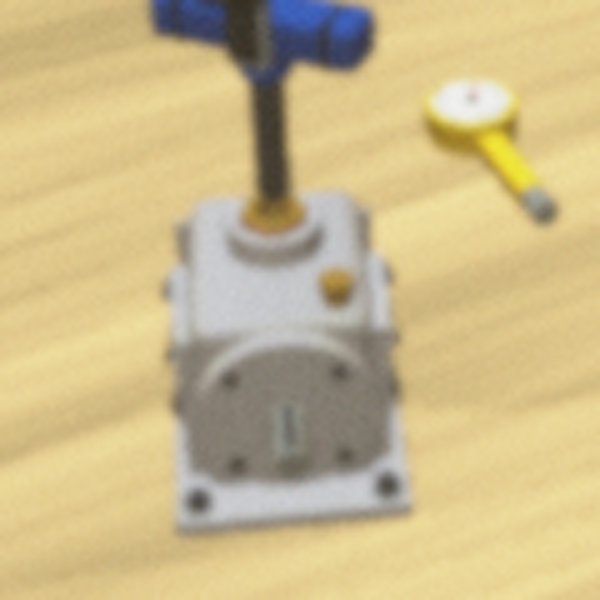

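View pics/w6.png

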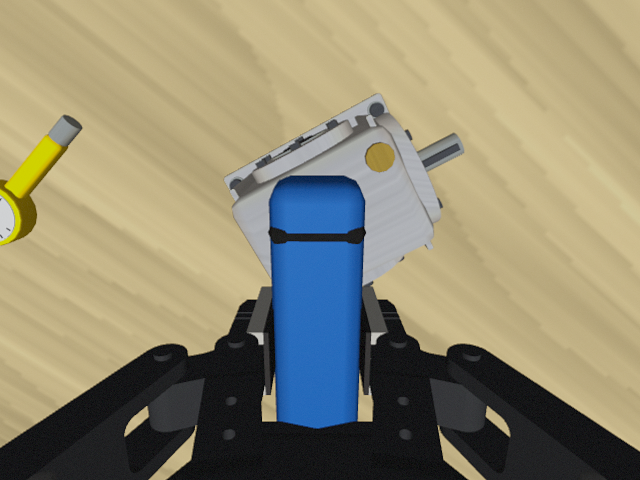

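In the scene view the shaft (x≈272) is over the brass plug (x≈273). The key is unchanged in the grip. Feeling downward in small steps.

```bash
cat > st.py <<'E'
from h import *
s=arm.read_state();M=R.from_quat(s['ee_rot']).as_matrix()
print(s['clock'],s['position'].round(2),"F",s['contact_force'].round(2),"M",s['wrist_torque'].round(3),"az",round(np.arctan2(M[1,2],M[0,2]),4),"down",M[:,1].round(4),"j6",s['joints'][5].round(3),s['joint_efforts'][[0,5]].round(3),s['gripper_width'].round(2))
E
python3 -m creep '[[[0,0,-4],[0,0,0],-1],[[0,0,-7],[0,0,0],-1],[[0,0,-9],[0,0,0],-1],[[0,0,-10],[0,0,0],-1],[[0,0,-10],[0,0,0],-1]]';python3 st.py; python3 -m creep '[[[0,0,-1],[0,0,0],-1],[[0,0,-2],[0,0,0],-1],[[0,0,-3],[0,0,0],-1],[[0,0,-3],[0,0,0],-1]]';python3 st.py
```

```text
clock: 7.87
position: [541.6, -207.8, 221.3]
ee_rot: [0.638, -0.306, 0.306, -0.638]
contact_force: [0.3, -0.4, -3.1]
gripper_width: 29.0
clock: 8.2
position: [542.0, -208.0, 218.4]
ee_rot: [-0.637, 0.305, -0.306, 0.638]
contact_force: [1.9, -1.0, -2.2]
gripper_width: 29.4Traceback (most recent call last):
  File "st.py", line 3, in <module>
    print(s['clock'],s['position'].round(2),"F",s['contact_force'].round(2),"M",s['wrist_torque'].round(3),"az",round(np.arctan2(M[1,2],M[0,2]),4),"down",M[:,1].round(4),"j6",s['joints'][5].round(3),s['joint_efforts'][[0,5]].round(3),s['gripper_width'].round(2))
                                                                                                                                                                                                                                          ^^^^^^^^^^^^^^^^^^^^^^^^
AttributeError: 'float' object has no attribute 'round'
Traceback (most recent call last):
  File "st.py", line 3, in <module>
    print(s['clock'],s['position'].round(2),"F",s['contact_force'].round(2),"M",s['wrist_torque'].round(3),"az",round(np.arctan2(M[1,2],M[0,2]),4),"down",M[:,1].round(4),"j6",s['joints'][5].round(3),s['joint_efforts'][[0,5]].round(3),s['gripper_width'].round(2))
                                                                                                                                                                                                                                          ^^^^^^^^^^^^^^^^^^^^^^^^
AttributeError: 'float' object has no attribute 'round'
```

```bash
sed -i "s/s\['gripper_width'\].round(2)/round(s['gripper_width'],2)/" st.py; python3 st.py;python3 -m creep '[[[0,0,-1],[0,0,0],-1],[[0,0,-2],[0,0,0],-1],[[0,0,-3],[0,0,0],-1],[[0,0,-3],[0,0,0],-1]]';python3 st.py
```

```text
8.2 [ 542.03 -207.96  218.37] F [ 1.91 -1.02 -2.25] M [-0.544 -0.509  0.042] az 0.6762 down [ 1.7e-03 -6.0e-04 -1.0e+00] j6 2.334 [ 0.507 -0.005] 29.36
clock: 8.53
position: [541.9, -207.9, 215.2]
ee_rot: [0.638, -0.305, 0.306, -0.638]
contact_force: [2.0, -2.1, -3.6]
gripper_width: 29.2
8.5333 [ 541.89 -207.92  215.19] F [ 1.99 -2.08 -3.59] M [-0.848 -0.806  0.002] az 0.6762 down [ 9.e-04 -5.e-04 -1.e+00] j6 2.334 [ 0.713 -0.013] 29.2
```

```bash
python3 -m creep '[[[0.4,-0.4,0],[0,0,0],-1],[[0.4,-0.4,-1],[0,0,0],-1],[[0.4,-0.4,-2],[0,0,0],-1],[[0.4,-0.4,-2],[0,0,0],-1]]';python3 st.py;python3 -m creep '[[[0,0,-0.5],[0,0,0],-1],[[0,0,-1],[0,0,0],-1],[[0,0,-1],[0,0,0],-1]]';python3 st.py
```

```text
clock: 8.87
position: [542.0, -208.1, 213.2]
ee_rot: [-0.638, 0.306, -0.306, 0.638]
contact_force: [1.8, -0.6, -2.2]
gripper_width: 29.0
8.8667 [ 541.98 -208.06  213.17] F [ 1.75 -0.64 -2.18] M [-0.655 -0.784  0.03 ] az 0.6762 down [ 2.e-04 -0.e+00 -1.e+00] j6 2.335 [ 0.452 -0.013] 29.04
clock: 9.12
position: [542.1, -208.1, 213.0]
ee_rot: [-0.638, 0.305, -0.306, 0.638]
contact_force: [1.7, -0.7, 0.7]
gripper_width: 29.1
9.1167 [ 542.08 -208.12  213.02] F [ 1.7  -0.68  0.74] M [-0.41  -0.473  0.012] az 0.6765 down [ 9.e-04 -4.e-04 -1.e+00] j6 2.335 [ 0.262 -0.009] 29.06
```

```bash
python3 -m creep '[[[0.3,-0.2,-0.5],[0,0,0],-1],[[0.3,-0.2,-1],[0,0,0],-1],[[0.3,-0.2,-1],[0,0,0],-1]]';python3 st.py
```

```text
clock: 9.37
position: [542.3, -208.3, 212.8]
ee_rot: [0.638, -0.305, 0.306, -0.638]
contact_force: [-0.1, 0.3, 6.2]
gripper_width: 29.2
9.3667 [ 542.29 -208.28  212.85] F [-0.07  0.29  6.22] M [0.154 0.091 0.015] az 0.6766 down [ 1.e-03 -5.e-04 -1.e+00] j6 2.335 [-0.193 -0.004] 29.23
```

The key is home: upward force builds by about 9 N at z≈212.8, the expected floor height, and the side force is near zero. I'll relax the push slightly and start turning clockwise (negative about z).

```bash
python3 -m creep '[[[0,0,0.8],[0,0,0],-1],[[0,0,0.8],[0,0,-0.05],-1],[[0,0,0.8],[0,0,-0.1],-1],[[0,0,0.8],[0,0,-0.1],-1]]';python3 st.py;python3 -m creep '[[[0,0,0],[0,0,-0.05],-1],[[0,0,0],[0,0,-0.1],-1],[[0,0,0],[0,0,-0.1],-1]]';python3 st.py;python3 -m creep '[[[0,0,0],[0,0,-0.05],-1],[[0,0,0],[0,0,-0.1],-1],[[0,0,0],[0,0,-0.1],-1]]';python3 st.py
```

```text
clock: 9.7
position: [542.6, -208.4, 212.9]
ee_rot: [-0.621, 0.337, -0.338, 0.621]
contact_force: [2.1, -0.5, 3.6]
gripper_width: 29.2
9.7 [ 542.57 -208.44  212.92] F [ 2.09 -0.52  3.59] M [-0.233 -0.297 -0.009] az 0.5757 down [ 1.4e-03 -6.0e-04 -1.0e+00] j6 2.234 [ 0.121 -0.294] 29.15
clock: 9.95
position: [542.7, -208.5, 212.9]
ee_rot: [-0.604, 0.367, -0.368, 0.604]
contact_force: [1.0, -0.9, 3.9]
gripper_width: 29.2
9.95 [ 542.65 -208.51  212.89] F [ 0.98 -0.86  3.94] M [-0.423 -0.346  0.061] az 0.477 down [ 1.5e-03 -8.0e-04 -1.0e+00] j6 2.135 [ 0.212 -0.306] 29.19
clock: 10.2
position: [542.7, -208.6, 212.9]
ee_rot: [-0.585, 0.397, -0.398, 0.585]
contact_force: [0.8, -1.6, 3.1]
gripper_width: 29.0
10.2 [ 542.71 -208.57  212.9 ] F [ 0.8  -1.65  3.1 ] M [-0.414 -0.401  0.095] az 0.3777 down [ 1.7e-03 -8.0e-04 -1.0e+00] j6 2.036 [ 0.35  -0.307] 29.05
```

```bash
python3 -m creep '[[[0.2,-0.2,0],[0,0,-0.05],-1],[[0.2,-0.2,0],[0,0,-0.1],-1],[[0.2,-0.2,0],[0,0,-0.1],-1]]';python3 st.py;python3 -m creep '[[[0.1,-0.1,0],[0,0,-0.05],-1],[[0.1,-0.1,0],[0,0,-0.1],-1],[[0.1,-0.1,0],[0,0,-0.1],-1]]';python3 st.py;python3 -m creep '[[[0,0,0],[0,0,-0.025],-1],[[0,0,0],[0,0,-0.05],-1],[[0,0,0],[0,0,-0.05],-1]]';python3 st.py
```

```text
clock: 10.45
position: [542.8, -208.7, 212.9]
ee_rot: [-0.564, 0.425, -0.426, 0.565]
contact_force: [-0.0, -0.9, 5.6]
gripper_width: 29.0
10.45 [ 542.8  -208.72  212.88] F [-0.01 -0.93  5.65] M [-0.377 -0.333  0.054] az 0.2781 down [ 1.4e-03 -7.0e-04 -1.0e+00] j6 1.937 [ 0.295 -0.291] 29.03
clock: 10.7
position: [542.9, -208.9, 212.9]
ee_rot: [-0.542, 0.453, -0.454, 0.543]
contact_force: [1.4, -1.4, 5.1]
gripper_width: 28.9
10.7 [ 542.89 -208.86  212.87] F [ 1.41 -1.35  5.13] M [-0.354 -0.311 -0.003] az 0.1782 down [ 1.3e-03 -8.0e-04 -1.0e+00] j6 1.837 [ 0.338 -0.281] 28.89
clock: 10.95
position: [542.9, -208.9, 212.9]
ee_rot: [-0.531, 0.466, -0.467, 0.531]
contact_force: [0.8, -1.2, 6.0]
gripper_width: 29.2
10.95 [ 542.91 -208.88  212.91] F [ 0.8  -1.18  5.99] M [-0.423 -0.34   0.043] az 0.1291 down [ 1.4e-03 -9.0e-04 -1.0e+00] j6 1.788 [ 0.387 -0.181] 29.2
```

```bash
cat > q.py <<'E'
from h import *
s=arm.read_state();M=R.from_quat(s['ee_rot']).as_matrix()
print(round(s['clock'],2),s['position'].round(1),"F",s['contact_force'].round(1),"Mz",s['wrist_torque'][2].round(3),"az",round(np.arctan2(M[1,2],M[0,2]),3),"e6",s['joint_efforts'][5].round(3))
E
H='[[[0,0,0],[0,0,0],-1]]'
python3 -m creep '[[[0,0,0],[0,0,0],-1]]' >/dev/null;python3 q.py
python3 -m creep '[[[0,0,0],[0,0,-0.04],-1]]' >/dev/null;python3 q.py
python3 -m creep '[[[0,0,0],[0,0,0],-1]]' >/dev/null;python3 q.py
python3 -m creep '[[[0,0,0],[0,0,-0.04],-1]]' >/dev/null;python3 q.py
python3 -m creep '[[[0,0,0],[0,0,0],-1]]' >/dev/null;python3 q.py
python3 -m creep '[[[0,0,0],[0,0,0],-1]]' >/dev/null;python3 q.py
```

```text
11.03 [ 542.9 -208.9  212.9] F [ 1.  -1.5  4.1] Mz 0.11 az 0.13 e6 -0.058
11.12 [ 542.9 -208.9  212.9] F [ 0.6 -1.8  4.5] Mz 0.138 az 0.089 e6 0.423
11.2 [ 542.9 -208.9  212.9] F [ 1.6 -1.5  4.7] Mz 0.096 az 0.089 e6 -0.229
11.28 [ 542.9 -208.9  212.9] F [ 1.7 -1.7  5. ] Mz 0.134 az 0.049 e6 0.406
11.37 [ 542.9 -208.9  212.9] F [ 0.9 -1.6  4.9] Mz 0.09 az 0.049 e6 -0.231
11.45 [ 542.9 -209.   212.9] F [ 1.4 -1.1  5. ] Mz 0.041 az 0.05 e6 -0.051
```

```bash

python3 -m creep '[[[0,0,0],[0,0,-0.04],-1]]' >/dev/null;python3 q.py
python3 -m creep '[[[0,0,0],[0,0,0],-1]]' >/dev/null;python3 q.py
python3 -m creep '[[[0,0,0],[0,0,0],-1]]' >/dev/null;python3 q.py
python3 -m creep '[[[0,0,0],[0,0,-0.04],-1]]' >/dev/null;python3 q.py
python3 -m creep '[[[0,0,0],[0,0,0],-1]]' >/dev/null;python3 q.py
python3 -m creep '[[[0,0,0],[0,0,0],-1]]' >/dev/null;python3 q.py
```

```text
11.53 [ 542.9 -209.   212.9] F [ 1.7 -1.1  5.8] Mz 0.147 az 0.009 e6 0.421
11.62 [ 542.9 -209.   212.9] F [ 1.4 -1.5  5.2] Mz 0.025 az 0.009 e6 -0.23
11.7 [ 542.9 -209.   212.9] F [ 0.3 -1.5  4.8] Mz 0.042 az 0.01 e6 -0.052
11.78 [ 542.9 -209.   212.9] F [-0.1 -2.   5.8] Mz 0.077 az -0.031 e6 0.421
11.87 [ 542.9 -209.   212.9] F [ 0.8 -1.7  5.2] Mz 0.014 az -0.031 e6 -0.231
11.95 [ 542.9 -209.   212.9] F [ 0.7 -2.   5.4] Mz 0.07 az -0.03 e6 -0.052
```

```bash

python3 -m creep '[[[0,0,0],[0,0,-0.03],-1]]' >/dev/null;python3 q.py
python3 -m creep '[[[0,0,0],[0,0,0],-1]]' >/dev/null;python3 q.py
python3 -m creep '[[[0,0,0],[0,0,0],-1]]' >/dev/null;python3 q.py
python3 -m creep '[[[0,0,0],[0,0,0],-1]]' >/dev/null;python3 q.py
python3 -m creep '[[[0,0,0],[0,0,-0.03],-1]]' >/dev/null;python3 q.py
python3 -m creep '[[[0,0,0],[0,0,0],-1]]' >/dev/null;python3 q.py
python3 -m creep '[[[0,0,0],[0,0,0],-1]]' >/dev/null;python3 q.py
python3 -m creep '[[[0,0,0],[0,0,0],-1]]' >/dev/null;python3 q.py
```

```text
12.03 [ 542.9 -209.   212.9] F [ 1.6 -1.3  4.9] Mz 0.14 az -0.06 e6 0.222
12.12 [ 542.9 -209.   212.9] F [ 0.3 -0.6  5. ] Mz 0.076 az -0.061 e6 -0.262
12.2 [ 542.9 -209.   212.9] F [ 1.6 -2.2  5.3] Mz 0.097 az -0.06 e6 -0.125
12.28 [ 542.9 -209.   212.9] F [ 1.3 -1.4  5.1] Mz 0.121 az -0.06 e6 -0.113
12.37 [ 542.9 -209.   212.9] F [ 1.8 -1.   3.9] Mz 0.316 az -0.09 e6 0.105
12.45 [ 542.9 -209.1  212.9] F [ 2.  -1.9  5.5] Mz 0.184 az -0.091 e6 -0.337
12.53 [ 542.9 -209.1  212.9] F [ 1.1 -2.4  5.8] Mz 0.189 az -0.09 e6 -0.207
12.62 [ 542.9 -209.1  212.9] F [ 1.1 -2.8  4.7] Mz 0.238 az -0.09 e6 -0.196
```

The stop is felt. Held torque rose from about 0.06 to about 0.2 N m over the last 0.06 rad, and joint 6 effort climbed with it. That is snug, only about 0.03 rad into the stop. I'll ease back within the free play and lift.

```bash

python3 -m creep '[[[0,0,0],[0,0,0.05],-1],[[0,0,0],[0,0,0.1],-1],[[0,0,0],[0,0,0.1],-1],[[0,0,0],[0,0,0.1],-1]]' >/dev/null;python3 st.py
python3 -m creep '[[[0,0,1],[0,0,0],-1],[[0,0,3],[0,0,0],-1],[[0,0,5],[0,0,0],-1]]' >/dev/null;python3 st.py
python3 -m creep '[[[0,0,4],[0,0,0],-1],[[0,0,8],[0,0,0],-1],[[0,0,14],[0,0,0],-1],[[0,0,24],[0,0,0],-1],[[0,0,34],[0,0,0],-1],[[0,0,34],[0,0,0],-1]]' >/dev/null;python3 st.py; python3 snap.py w7
```

```text
12.95 [ 542.88 -208.91  212.86] F [ 0.64 -1.34  5.07] M [-0.513 -0.338  0.041] az 0.0095 down [ 1.4e-03 -8.0e-04 -1.0e+00] j6 1.669 [0.559 0.02 ] 28.91
13.2 [ 542.2  -208.57  214.85] F [ 3.42 -3.91 -7.16] M [-1.565 -1.477  0.067] az 0.0069 down [-1.6e-03  9.0e-04 -1.0e+00] j6 1.667 [ 1.414 -0.02 ] 28.98
13.7 [ 543.31 -208.69  253.79] F [-0.27 -0.87 -1.69] M [-0.016 -0.127 -0.021] az 0.0069 down [ 3.7e-03 -9.0e-04 -1.0e+00] j6 1.666 [-0.002  0.002] 29.12
13.7 [ 543.3094468  -208.68692206  253.79253625] [-8.800e-02  2.950e-01 -6.800e-02  1.000e-03 -1.204e+00  1.666e+00] 29.11829590117892
```

View pics/w7.png

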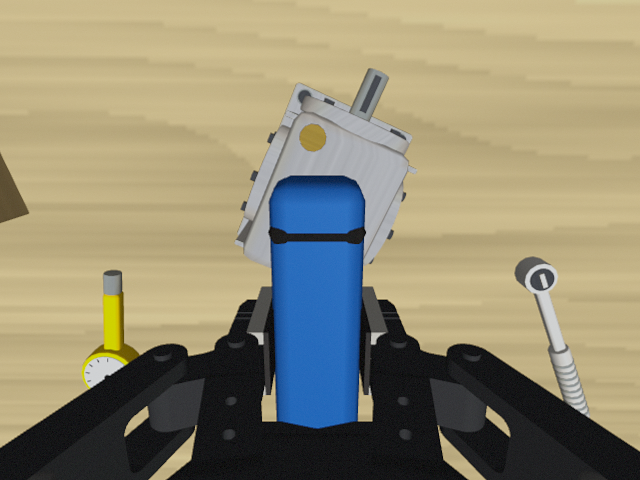

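```bash
python3 -m creep '[[[-15.7,425.8,0],[0,0,0.479],-1],[[-15.7,425.8,0],[0,0,0.479],-1],[[-15.7,425.8,0],[0,0,0.479],-1],[[-15.7,425.8,0],[0,0,0.479],-1],[[-15.7,425.8,0],[0,0,0.479],-1],[[-15.7,425.8,0],[0,0,0.479],-1],[[-15.7,425.8,0],[0,0,0.479],-1],[[-15.7,425.8,0],[0,0,0.479],-1],[[-15.7,425.8,0],[0,0,0.479],-1],[[-15.7,425.8,0],[0,0,0.479],-1],[[-15.7,425.8,0],[0,0,0.479],-1],[[-15.7,425.8,0],[0,0,0.479],-1]]';python3 -m creep '[[[0,0,-30],[0,0,0],-1],[[0,0,-60],[0,0,0],-1],[[0,0,-68],[0,0,0],-1],[[0,0,-68],[0,0,0],-1],[[0,0,-68],[0,0,0],-1],[[0,0,-68],[0,0,0],-1]]'>/dev/null; python3 st.py
python3 - <<'E'
from h import *
p,d=arm.get_image("scene");c=p[160:280,320:440];cv2.imwrite("pics/s8.png",cv2.resize(c[:,:,::-1],None,fx=5,fy=5,interpolation=cv2.INTER_CUBIC))
E
```

```text
clock: 14.75
position: [526.0, 220.4, 250.3]
ee_rot: [0.606, -0.364, 0.363, -0.606]
contact_force: [0.7, -1.3, -4.2]
gripper_width: 28.7
15.25 [528.14 217.38 185.2 ] F [-0.56  0.05 -3.45] M [-0.021 -0.043 -0.01 ] az 0.4851 down [ 0.0035  0.0015 -1.    ] j6 1.381 [-0.026  0.001] 29.14
```

View pics/s8.png

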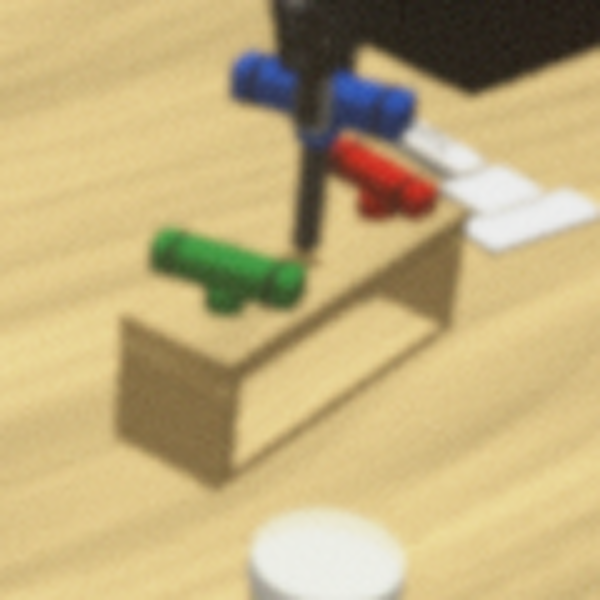

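The key's tip is just above the board with the hole directly beneath it, at about (310,255). Settling, then lowering in steps.

```bash
python3 -m creep '[[[0,0,0],[0,0,0],-1],[[0,0,0],[0,0,0],-1],[[0,0,0],[0,0,0],-1]]'>/dev/null; python3 st.py;python3 -m creep '[[[0,0,-4],[0,0,0],-1],[[0,0,-8],[0,0,0],-1],[[0,0,-12],[0,0,0],-1],[[0,0,-12],[0,0,0],-1]]'>/dev/null; python3 st.py
```

```text
15.55 [527.05 217.32 183.96] F [ 0.25  0.53 -3.66] M [-0.039  0.025  0.01 ] az 0.4852 down [ 1.2e-03  9.0e-04 -1.0e+00] j6 1.381 [-0.023  0.   ] 28.82
15.8833 [526.   216.8  169.67] F [-0.32 -1.3  -4.44] M [ 0.004 -0.007 -0.008] az 0.485 down [-0.0024 -0.0014 -1.    ] j6 1.381 [0.036 0.   ] 28.79
```

```bash
python3 -m creep '[[[0,0,-8],[0,0,0],-1],[[0,0,-16],[0,0,0],-1],[[0,0,-22],[0,0,0],-1],[[0,0,-22],[0,0,0],-1]]'>/dev/null; python3 st.py;python3 -m creep '[[[0,0,-8],[0,0,0],-1],[[0,0,-18],[0,0,0],-1],[[0,0,-28],[0,0,0],-1],[[0,0,-36],[0,0,0],-1],[[0,0,-40],[0,0,0],-1],[[0,0,-40],[0,0,0],-1]]'>/dev/null; python3 st.py
```

```text
16.2167 [525.97 216.78 147.02] F [-0.62 -0.5  -3.71] M [-0.03  -0.063 -0.02 ] az 0.4849 down [-0.0027 -0.0016 -1.    ] j6 1.381 [ 0.044 -0.001] 29.05
16.7167 [526.07 216.7  107.49] F [ 0.46 -0.32 -2.67] M [0.014 0.003 0.034] az 0.485 down [-0.0024 -0.0018 -1.    ] j6 1.381 [0.042 0.   ] 29.36
```

Free so far at 109.3 commanded. Now the last 8 mm to the shoulder.

```bash
python3 -m creep '[[[0,0,-3],[0,0,0],-1],[[0,0,-5],[0,0,0],-1],[[0,0,-7],[0,0,0],-1],[[0,0,-7],[0,0,0],-1],[[0,0,-7],[0,0,0],-1]]'>/dev/null; python3 st.py;python3 -m creep '[[[0,0,-0.5],[0,0,0],-1],[[0,0,-1],[0,0,0],-1],[[0,0,-1],[0,0,0],-1],[[0,0,-1],[0,0,0],-1]]'>/dev/null; python3 st.py
```

```text
17.1333 [526.86 217.3  102.32] F [-0.43  0.17 -4.17] M [-0.005 -0.007 -0.024] az 0.4852 down [ 4.e-04  3.e-04 -1.e+00] j6 1.381 [0.004 0.   ] 29.06
17.4667 [526.95 217.31 102.03] F [-2.14 -0.65  2.96] M [-0.073  0.839 -0.02 ] az 0.4855 down [ 8.e-04  3.e-04 -1.e+00] j6 1.381 [-0.304 -0.005] 28.79
```

The shoulder rests on the board: Fz rose by about 7 N at z≈102, the original height. Opening to the earlier width.

```bash
python3 -m creep '[[[0,0,0],[0,0,0],-0.2],[[0,0,0],[0,0,0],0],[[0,0,0],[0,0,0],0.2],[[0,0,0],[0,0,0],0.35],[[0,0,0],[0,0,0],0.35],[[0,0,0],[0,0,0],0.35]]'; python3 st.py; python3 snap.py w9a; python3 -m creep '[[[0,0,8],[0,0,0],0.35],[[0,0,25],[0,0,0],0.35],[[0,0,50],[0,0,0],0.35],[[0,0,80],[0,0,0],0.35],[[0,0,100],[0,0,0],0.35],[[0,0,100],[0,0,0],0.35],[[0,0,100],[0,0,0],0.35],[[0,0,100],[0,0,0],0.35]]'>/dev/null;python3 snap.py w9
```

```text
clock: 17.97
position: [526.9, 217.3, 101.0]
ee_rot: [-0.605, 0.365, -0.365, 0.605]
contact_force: [-0.1, -0.9, -0.0]
gripper_width: 58.0
17.9667 [526.85 217.26 101.04] F [-0.08 -0.89 -0.03] M [-0.007  0.01   0.012] az 0.4852 down [ 1.e-04  0.e+00 -1.e+00] j6 1.381 [-0.001  0.   ] 57.99
17.9667 [526.85090101 217.26210836 101.03851777] [ 0.675  0.419 -0.301  0.    -0.851  1.381] 57.98945672344935
18.6833 [526.23806795 217.00401499 200.80409148] [ 6.750e-01  3.150e-01 -1.770e-01 -1.000e-03 -1.080e+00  1.381e+00] 57.27123737608938
```

View pics/w9.png

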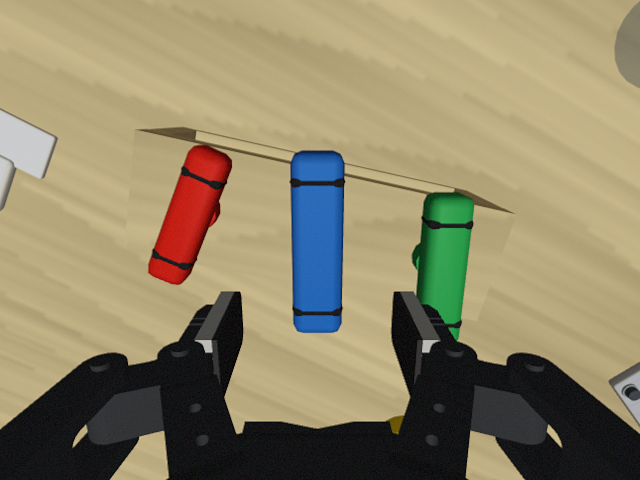

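The blue key stands back in its middle hole at (317,242), with red and green unmoved. Now checking the plug.

```bash
python3 -m creep '[[[15,-427,0],[0,0,-0.764],0.35],[[15,-427,0],[0,0,-0.764],0.35],[[15,-427,0],[0,0,-0.764],0.35],[[15,-427,0],[0,0,-0.764],0.35],[[15,-427,0],[0,0,-0.764],0.35],[[15,-427,0],[0,0,-0.764],0.35],[[15,-427,0],[0,0,-0.764],0.35],[[15,-427,0],[0,0,-0.764],0.35],[[15,-427,0],[0,0,-0.764],0.35],[[15,-427,0],[0,0,-0.764],0.35],[[15,-427,0],[0,0,-0.764],0.35],[[15,-427,0],[0,0,-0.764],0.35]]' >/dev/null;python3 -m creep '[[[0,0,0],[0,0,0],0.35],[[0,0,0],[0,0,0],0.35],[[0,0,0],[0,0,0],0.35]]';python3 snap.py w10; python3 - <<'E'
from h import *
z=np.load("w10.npz");p=z["p"]
cv2.imwrite("pics/w10z.png",cv2.resize(p[222:292,268:348][:,:,::-1],None,fx=8,fy=8,interpolation=cv2.INTER_CUBIC))
E
```

```text
clock: 19.98
position: [541.7, -208.4, 200.8]
ee_rot: [-0.426, 0.564, -0.564, 0.426]
contact_force: [-0.4, -0.1, -0.2]
gripper_width: 57.6
19.9833 [ 541.72547703 -208.39494211  200.83063207] [-0.088  0.333 -0.15  -0.    -1.089  1.382] 57.59101673039801
```

View pics/w10z.png

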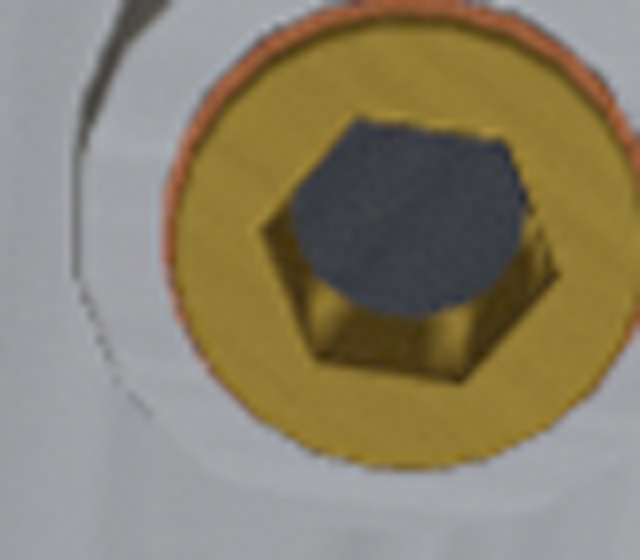

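The corners are now at about (358,118), (503,140), (557,273), (463,382), (315,357) and (262,230).

```bash
python3 - <<'E'
from h import *
z=np.load("w10.npz");K,T=cam("wrist",dict(position=z["pos"],ee_rot=z["rot"]))
c=np.array([[358,118],[503,140],[557,273],[463,382],[315,357],[262,230]],float)
w=plane(c/8+[268-.44,222-.44],137,K,T)[:,:2];m=w.mean(0);print("ctr",m,"R",np.linalg.norm(w-m,axis=1).round(2))
a=np.arctan2(*(w-m).T[::-1]);print((a%(np.pi/3)).round(3), np.angle(np.exp(6j*a).mean())/6)
E
```

```text
ctr [ 541.98840719 -209.42979948] R [10.24 10.26 10.34 10.41 10.25 10.31]
[0.077 0.099 0.09  0.092 0.07  0.098] 0.08769979406193433
```

```bash
python3 - <<'E'
from h import *
p,d=arm.get_image("top");cv2.imwrite("pics/top2.png",p[:,:,::-1])
o=np.load("top0c.npy");df=cv2.GaussianBlur(cv2.absdiff(p,o).max(2),(5,5),0)
n,l,s,c=cv2.connectedComponentsWithStats((df>40).astype(np.uint8));print([(s[i].tolist()) for i in range(1,n) if s[i][4]>15])
E
```

```text
[[300, 210, 67, 72, 1783], [364, 211, 13, 30, 176], [399, 214, 64, 53, 2183], [397, 219, 7, 9, 43], [376, 222, 36, 37, 687], [361, 247, 12, 16, 64], [316, 254, 3, 18, 36], [311, 283, 8, 36, 150], [360, 296, 2, 10, 16], [335, 311, 10, 2, 18], [301, 320, 68, 86, 796], [332, 386, 18, 8, 101], [319, 399, 38, 41, 738], [299, 422, 13, 13, 117], [297, 432, 42, 22, 683], [202, 450, 90, 30, 1544], [339, 453, 29, 16, 349], [295, 455, 42, 12, 357], [301, 466, 39, 14, 461]]
```

View pics/top2.png

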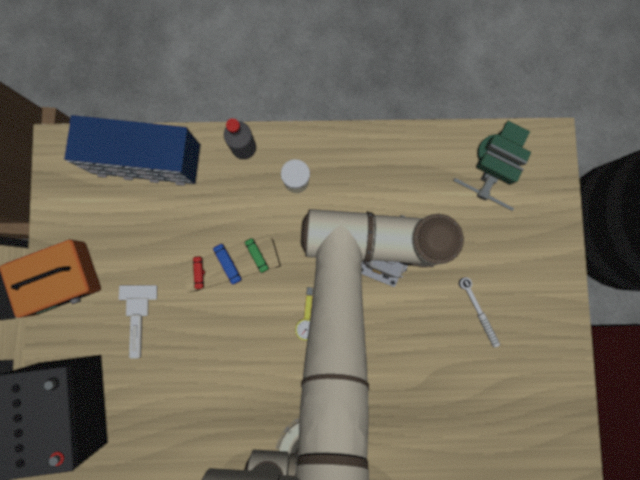

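Only the arm differs from the first picture. The keys, scraper, jar and wrench are where they were. The gripper hangs free about 60 mm above the plug, so I'm handing in.

```bash
python3 -c "
from bench import arm
print(arm.job_done(), arm.read_state()['clock'])"
```

```text
the job is handed in; nothing more can be done
the job is handed in; nothing more can be done
```

The plug is snug on its washer and the blue key is back in its own middle rack hole. I handed the job in at about 20 s.

- **Seating:** I lowered the key in small steps at the angle seen in the camera. It went in freely and touched the socket floor about 11 mm below the mouth, with a rise of roughly 9 N, before I turned it.
- **Tightening:** I turned the key clockwise 0.77 rad. The torque held at roughly 0.05–0.1 N m, then rose to about 0.2 N m at the stop, where I stopped turning. I eased back within the free play before lifting the key out.
- **Plug check:** A camera view afterwards shows the hexagon turned 0.59 rad. That fits a start near 0.31 rad and an end at 0.90 rad.
- **Possible disagreement:** The torque readings suggested I went about 0.03 rad into the stop. The picture suggests up to about 0.09 rad, counting some give in the grip. Both are under the 0.15 rad limit.
- **Other objects:** In the top view the two other keys, scraper, jar and wrench are unmoved. The arm partly hid the gauge and the gearbox in that view, but nothing I did touched the gauge. The gripper was clear of everything.

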